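# Hang the shop sign level

## Robot

A 6-joint arm with a two-finger parallel gripper is mounted at the origin on a cart in front of the work surface, level with it; the furniture and walls round the work are solid. World frame = base frame: x ahead of the robot, y to its left, z up, the work surface at z = 0. Lengths are in m, angles in rad, forces in N, time in s.
With the tool pointing down it reaches from about 0.325 to 0.75 m from the base axis. Payload 7.6 kg.
Tool frame: the origin (TCP) lies midway between the tips of the shut fingers; the grasp point (between the pads) lies 19 mm behind it (ctrl.tcp_to_grasp is the distance from the TCP to the grasp point, in m); z points along the fingers, y is the direction in which the jaws open and shut (so a half turn about z gives the same grasp; the last joint's range is limited). The gripper opens to 85 mm and grips with 20 to 120 N. Pads are 22 mm wide; open, the fingers measure 114 mm over their backs; the gripper's body (76 mm by 85 mm) begins 54 mm behind the grasp point. The pads swing forward as they close: fully open they stand 13 mm farther back than shut.
Start: joints at [-1.226, 0.052, 1.401, -0, 1.689, -0.07], TCP at [0.212, -0.48, 0.231] pointing down, gripper open.
Joint ranges: [-2.9, 2.9], [-0.91, 2.17], [0.12, 2.37], [-1.06, 4.2], [0.26, 2.73], [-2.93, 2.93]. Speed limits (rad/s): [2.57, 2.57, 3.01, 3.14, 3.14, 3.14].

## Interface

Orientations are given as a unit quaternion [x, y, z, w].
In Python, from bench import ctrl, camera, camera_params, finish_job gives the robot as it stands.
- The arm moves only by the tool send_rows, never from a script. Its arguments are lists of equal length, an entry for each row: "jaw": the closure, from 0 (fully open) to 1 (shut); "dp": the shift along the tool's x, y, z in mm, a list of three; "roll": the turn about the tool's z in rad. A call has 1 to 20 rows; each row is the pose to reach, as a shift and turn from the pose commanded when the call began, along the tool's axes at that moment; what a row does not reach only later rows make up. A row lasts 1/12 s, in which the tool goes at most 41.7 mm and 7.16 degrees, less where a joint would pass 70% of its speed; a pose out of reach is approached as far as the arm can. A call with a gripper value outside its range is refused whole. The fingers move at their own pace and stop on an object; "grip_force" is the grip in N (left out, the last holds). Time passes only in rows, so rows that repeat a pose let the fingers close. It gives the time, the measured TCP pose, the force and the opening at its end, in the units of the state.
- ctrl.get_obs(): the state, without advancing time (a new reading comes with each control period).
- camera(name): name is "scene" or "top" or "wrist"; returns (picture, depth): 420x560x3 uint8, red, green, blue; 420x560 float32, m along the optical axis (not along the pixel's ray), 0 where there is no reading.
- camera_params(name): a dict with "fx", "fy", "cx", "cy" (pixels), "R" (3x3) and "t" (3): a world point X has camera coordinates R X + t; the wrist camera has in their place "tool_from_camera" (4x4, takes a point from camera to tool coordinates, whose origin is the TCP and whose axes are the flange's). Camera axes: x right, y down, z forward; pixel columns grow to the right and rows downward; lengths in m; the calibration is good to about 2 mm. A picture is of the moment at which its call begins: read the wrist's pose just before it. camera_params takes no time and is no camera call.
- finish_job(): hands the job in, once; it reports no verdict.
The state is a dict: "time": time; "q": joint angles; "dq": joint speeds; "tau": joint torques, N m; "tool_pos": TCP position; "ee_rot": TCP orientation; "wrist_force": force on the tool from outside, world axes, zero at the start; "torque": the same for the moment, N m; "finger_gap": finger opening in m.
Only numpy, scipy, OpenCV 4.12 (cv2) and the standard library are available. Lean on these libraries where they do the work, as an engineer would, in place of code of your own. Each camera call takes 0.05 s, during which the arm holds its last target.

## Task

Take the wooden shop sign out of its slotted stand and hang it on the peg of the hanging post by the one of its three holes that makes it hang level, and leave it hanging there still. Which hole is right cannot be seen, because a steel weight is hidden in the sign: feel how it balances, or try a hole and look. Do not push about or knock over the goods standing round.

Things in the scene. Friction and masses are not known exactly. Their poses are not given: they have to be found in the camera images.
- sign: Upright sign, light wood with dark battens, alike front and back, about 0.29 kg. Origin: middle of its underside; z up, y along its width, x its normal. Panel 190 wide (y), 72 high, 19 thick (22 over the battens); above it a plate 90 wide (y -45 to 45), 10 thick (x -5 to 5), z 70 to 165, with three holes and a grip tab; rafters beside the plate up to z 120. Starts in sign_stand.
- sign_tab (a point): Point on the sign's middle (y = 0) at z = 143 mm, in the plain grip tab above the holes (z 105 to 165 of the sign, 90 wide, 10 thick). Axes as the sign's.
- sign_panel (a point): Centre of the sign's panel (y = 0, z = 36 mm). The panel has three closed bays; a hidden steel weight lies in the left, middle or right one, so the sign's centre of mass lies at y about +25, 0 or -25 mm and z about 45 mm: straight under one of the holes. By that hole it hangs level to about 3 degrees, by any other over 20 degrees askew. Axes as the sign's.
- hole_left (a point): Centre of a 15 mm through hole (along x, in the 10 mm plate) at the sign's y = +25 mm, z = 95 mm; axes as the sign's.
- hole_middle (a point): Centre of a like hole at its y = 0, z = 95 mm; axes as the sign's.
- hole_right (a point): Centre of a like hole at its y = -25 mm, z = 95 mm; axes as the sign's.
- sign_stand: Fixed slotted stand of brown wood, 80 x 226 mm, 32 high; a 23 mm wide groove along its y, with its floor 10 mm over the table, holds the foot of the sign 22 mm deep. Origin: centre of its underside.
- peg_post: Fixed hanging post of brown wood: base 120 x 150 x 16 mm, upright 30 x 34 mm whose front face is at x = +15 and whose top is 210 mm over the table. Near its top a dark dowel peg of 8 mm diameter points along the post's -x axis and rises by 5 degrees to its free round tip. Origin: centre of the base's underside.
- peg_tip (a point): The free end of the peg, on its axis: at x = -64, y = 0, z = 208.5 mm of peg_post; axes as peg_post's.
- peg_seat (a point): Point on the peg's axis 34 mm behind the tip and 45 mm in front of the upright's face: at x = -30, y = 0, z = 205.6 mm of peg_post; a good place for the sign to hang. Axes as peg_post's.
- round_tower: Loose bystander: pale round toy tower, 50 mm across, 106 high. Origin: centre of its underside, z up.
- jar: Loose bystander: pale turned wooden jar with a lid knob, 47 mm across, 73 high. Origin: centre of its underside, z up.
- town_house: Loose bystander: pale toy house, 47 x 43 x 109 mm. Origin: centre of its underside, z up.
- oiled_house_4: Loose bystander: brown oiled toy house, 101 x 56 x 128 mm. Origin: centre of its underside, z up.
- oiled_house_6: Loose bystander: brown oiled toy house, 62 x 60 x 153 mm. Origin: centre of its underside, z up.

How it is judged:
At the end, for the whole second after the job is handed in: The sign hangs on the peg by one of its holes (hole centre within 7 mm of the peg's axis sideways, 10 mm in height, between tip and upright), its width within 0.1 rad (5.7 degrees) of level, leaning under 0.2 rad in all, at rest (under 20 mm/s, 0.15 rad/s) and released (((x of hole_left in the frame of peg_seat between -0.032 and 0.04 m and y of hole_left in the frame of peg_seat between -0.007 and 0.007 m and z of hole_left in the frame of peg_seat between -0.01 and 0.006 m) or (x of hole_middle in the frame of peg_seat between -0.032 and 0.04 m and y of hole_middle in the frame of peg_seat between -0.007 and 0.007 m and z of hole_middle in the frame of peg_seat between -0.01 and 0.006 m) or (x of hole_right in the frame of peg_seat between -0.032 and 0.04 m and y of hole_right in the frame of peg_seat between -0.007 and 0.007 m and z of hole_right in the frame of peg_seat between -0.01 and 0.006 m)) and angle between sign's own y axis and vertical between 1.4708 and 1.6708 rad and angle between sign's own z axis and vertical below 0.2 rad and linear speed of sign below 0.02 m/s and angular speed of sign below 0.15 rad/s); the robot touches nothing.
It fails at once if the round tower is pushed more than 30 mm or tipped (distance of round_tower from where it was at the start of the episode above 0.03 m or angle between round_tower's own z axis and vertical above 0.4 rad).
It fails at once if the turned jar is pushed more than 30 mm or tipped (distance of jar from where it was at the start of the episode above 0.03 m or angle between jar's own z axis and vertical above 0.4 rad).
It fails at once if the town house is pushed more than 30 mm or tipped (distance of town_house from where it was at the start of the episode above 0.03 m or angle between town_house's own z axis and vertical above 0.4 rad).
It fails at once if the larger oiled house is pushed more than 30 mm or tipped (distance of oiled_house_4 from where it was at the start of the episode above 0.03 m or angle between oiled_house_4's own z axis and vertical above 0.4 rad).
It fails at once if the smaller oiled house is pushed more than 30 mm or tipped (distance of oiled_house_6 from where it was at the start of the episode above 0.03 m or angle between oiled_house_6's own z axis and vertical above 0.4 rad).
It also fails if it takes over 72 s, if anything falls off the work surface, if the arm or the gripper's body presses on something with over 40 N, if the wrist force passes 120 N, or if a joint passes its speed limit or range.

## Working session

There is one attempt and no reset: what is moved stays moved. The work goes in short steps, Python scripts to look and compute and a tool call to move; the robot and the scene stay as the last step left them, time stands still between calls to the robot, and variables do not carry over. Pictures are saved under pics/ and viewed, and the job is handed in when it is done.

Besides the shell and the picture viewer there is one more tool, called after "Request:" in YAML: its name, and indented under it one key for each argument. send_rows: Moves the arm, as the interface text tells. Its arguments: {"type":"object","properties":{"jaw":{"type":"array","items":{"type":"number"}},"dp":{"type":"array","items":{"type":"array","items":{"type":"number"}}},"roll":{"type":"array","items":{"type":"number"}},"grip_force":{"type":"number"}},"required":["jaw","dp","roll"]}

```bash
ls; mkdir -p pics
python3 - <<'E'
from bench import ctrl,camera,camera_params
import cv2,numpy as np
for n in ["scene","top","wrist"]:
    p,d=camera(n); cv2.imwrite(f"pics/{n}0.png",p[:,:,::-1]); np.savez(f"pics/{n}0.npz",p=p,d=d)
    c=camera_params(n); print(n,{k:np.round(v,3).tolist() for k,v in c.items()})
o=ctrl.get_obs(); print({k:np.round(v,4).tolist() for k,v in o.items()}); print(ctrl.tcp_to_grasp)
E
```

```text
pics
scene {'fx': 431.149, 'fy': 431.149, 'cx': 277.973, 'cy': 200.254, 'R': [[-0.853, -0.521, -0.005], [-0.277, 0.462, -0.842], [0.442, -0.717, -0.539]], 't': [0.474, 0.333, 0.847]}
top {'fx': 440.498, 'fy': 440.498, 'cx': 279.751, 'cy': 210.153, 'R': [[0.021, -1.0, -0.008], [-0.996, -0.02, -0.091], [0.091, 0.01, -0.996]], 't': [-0.078, 0.585, 1.43]}
wrist {'fx': 308.518, 'fy': 308.518, 'cx': 280.97, 'cy': 210.569, 'tool_from_camera': [[-0.0, -0.961, -0.276, 0.069], [1.0, -0.0, -0.0, -0.0], [0.0, -0.276, 0.961, -0.142], [0.0, 0.0, 0.0, 1.0]]}
{'time': 0.15, 'q': [-1.2263, 0.0527, 1.4015, 0.0, 1.6886, -0.0703], 'dq': [0.0003, -0.0012, -0.0033, 0.0003, -0.0001, 0.0018], 'tau': [0.0011, -38.1951, -36.0423, 0.0, 0.0046, 0.0], 'tool_pos': [0.2115, -0.4803, 0.2307], 'ee_rot': [0.9786, 0.2059, -0.0001, -0.0006], 'wrist_force': [-0.6563, 0.3712, -0.5622], 'torque': [-0.0038, 0.0293, 0.0447], 'finger_gap': 0.0854}
0.0187
```

View pics/scene0.png

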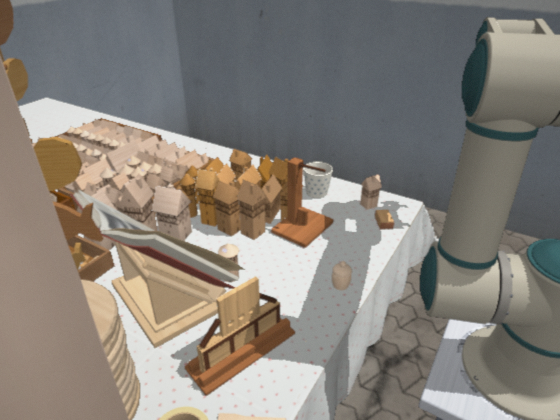

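View pics/top0.png

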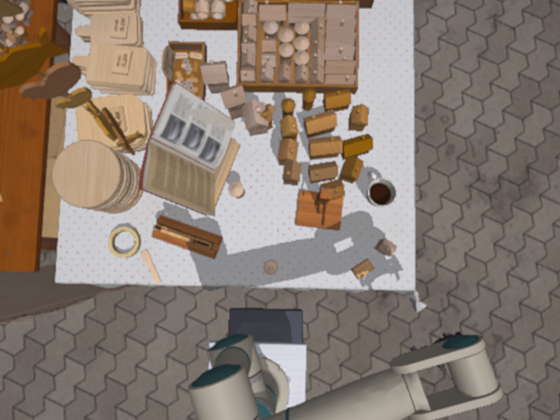

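```bash
cat > h.py <<'E'
from bench import ctrl,camera,camera_params
import cv2,numpy as np
from scipy.spatial.transform import Rotation as Rn
def load(n,i):
    z=np.load(f"pics/{n}{i}.npz"); return z['p'],z['d']
def cloud(n,d,obs=None):
    c=camera_params(n)
    v,u=np.mgrid[0:d.shape[0],0:d.shape[1]]
    P=np.stack([(u-c['cx'])/c['fx']*d,(v-c['cy'])/c['fy']*d,d],-1)
    if n=='wrist':
        T=np.array(c['tool_from_camera']); P=P@T[:3,:3].T+T[:3,3]
        return P@Rn.from_quat(obs['ee_rot']).as_matrix().T+np.array(obs['tool_pos'])
    R=np.array(c['R']);t=np.array(c['t'])
    return (P-t)@R
def proj(n,X,obs=None):
    c=camera_params(n); X=np.atleast_2d(X)
    if n=='wrist':
        X=(X-np.array(obs['tool_pos']))@Rn.from_quat(obs['ee_rot']).as_matrix()
        T=np.array(c['tool_from_camera']); Y=(X-T[:3,3])@T[:3,:3]
    else: Y=X@np.array(c['R']).T+np.array(c['t'])
    return np.stack([Y[:,0]/Y[:,2]*c['fx']+c['cx'],Y[:,1]/Y[:,2]*c['fy']+c['cy']],-1)
def ray(n,uv,obs=None):
    c=camera_params(n); d=np.array([(uv[0]-c['cx'])/c['fx'],(uv[1]-c['cy'])/c['fy'],1])
    if n=='wrist':
        T=np.array(c['tool_from_camera']); Rt=Rn.from_quat(obs['ee_rot']).as_matrix()
        return Rt@T[:3,3]+np.array(obs['tool_pos']), Rt@T[:3,:3]@d
    R=np.array(c['R']);return -R.T@np.array(c['t']), R.T@d
def snap(n,i):
    o=ctrl.get_obs(); p,d=camera(n); np.savez(f"pics/{n}{i}.npz",p=p,d=d); cv2.imwrite(f"pics/{n}{i}.png",p[:,:,::-1]); return o,p,d
def crop(p,x0,y0,x1,y1,f,name):
    cv2.imwrite(name,cv2.resize(p[y0:y1,x0:x1,::-1],None,fx=f,fy=f,interpolation=cv2.INTER_CUBIC))
E
python3 - <<'E'
from h import *
p,d=load('scene',0); crop(p,160,130,410,400,2.2,'pics/s0c.png')
q,e=load('top',0); crop(q,140,90,420,290,2.8,'pics/t0c.png')
C=cloud('top',e)
for u,v in [(270,267),(236,188),(388,245),(363,268),(187,237),(205,243),(320,190),(335,207),(308,222),(328,190),(340,243),(380,190),(322,172)]:
    print(u,v,np.round(C[v,u],3))
E
```

```text
270 267 [ 0.401 -0.039  0.069]
236 188 [0.647 0.073 0.102]
388 245 [ 0.478 -0.406  0.098]
363 268 [ 0.403 -0.341  0.029]
187 237 [0.489 0.216 0.124]
205 243 [0.472 0.164 0.104]
320 190 [ 0.631 -0.183  0.207]
335 207 [ 0.602 -0.249  0.016]
308 222 [ 0.55  -0.16   0.018]
328 190 [ 0.631 -0.206  0.211]
340 243 [ 0.483 -0.269  0.005]
380 190 [ 0.656 -0.391  0.053]
322 172 [ 0.702 -0.197  0.108]
```

View pics/s0c.png

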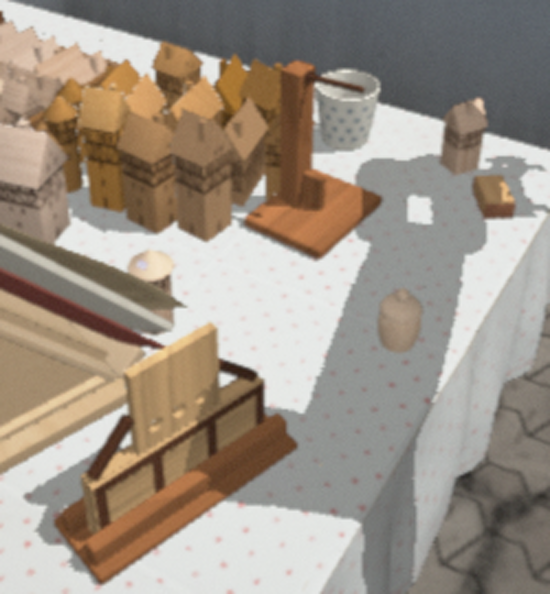

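View pics/t0c.png

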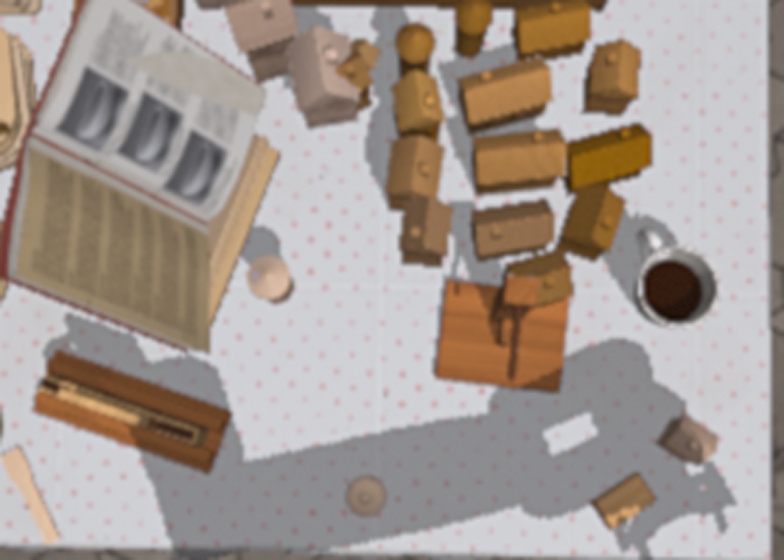

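Run:
```python
from h import *
for n in ['top','scene']:
    p,d=load(n,0); C=cloud(n,d)
    x,y,z=C[...,0],C[...,1],C[...,2]
    reg=(d>0)&(x>.38)&(x<.6)&(y>.08)&(y<.36)
    m=reg&(z>.150)&(z<.19)
    P=C[m]; print(n,'tab',m.sum(), P.mean(0).round(4),P.min(0).round(3),P.max(0).round(3))
    if n=='top' or 1:
        r=cv2.minAreaRect((P[:,:2]*1000).astype(np.float32)); print(r)
    m=reg&(z>.02)&(z<.04); r=cv2.minAreaRect((C[m][:,:2]*1000).astype(np.float32)); print('stand',m.sum(),r, np.percentile(C[m][:,2],[10,50,90]))
    reg=(d>0)&(x>.5)&(x<.68)&(y>-.27)&(y<-.1)
    m=reg&(z>.010)&(z<.025);r=cv2.minAreaRect((C[m][:,:2]*1000).astype(np.float32)); print('base',m.sum(),r,np.percentile(C[m][:,2],[10,50,90]))
    m=reg&(z>.19)&(z<.23);P=C[m]
    print('post/peg',m.sum()); 
    m2=m&(x<.61); P=C[m2]; 
    for q in P[np.argsort(P[:,0])][::4]: print(q.round(4))
    P=C[m&(x>.61)]; print(P.min(0),P.max(0),P.mean(0))
```

```text
top tab 278 [0.5443 0.2154 0.1716] [0.476 0.162 0.15 ] [0.6   0.287 0.19 ]
((545.3538818359375, 220.32937622070312), (92.99494934082031, 128.25677490234375), 68.68868255615234)
stand 638 ((492.1213684082031, 242.35589599609375), (219.92222595214844, 55.22987747192383), 71.89109802246094) [0.02775077 0.03252669 0.0363829 ]
base 1278 ((599.5126953125, -189.95632934570312), (151.07505798339844, 160.1832733154297), 1.085755705833435) [0.01280153 0.01683837 0.02076121]
post/peg 206
[ 0.529  -0.1871  0.2125]
[ 0.5321 -0.1874  0.2088]
[ 0.5351 -0.193   0.2094]
[ 0.5408 -0.1901  0.2097]
[ 0.5438 -0.193   0.209 ]
[ 0.5499 -0.1961  0.2052]
[ 0.5523 -0.1955  0.2114]
[ 0.5579 -0.1952  0.2136]
[ 0.5609 -0.1897  0.2107]
[ 0.5642 -0.1958  0.2071]
[ 0.5695 -0.1923  0.2128]
[ 0.5757 -0.1954  0.209 ]
[ 0.5785 -0.1954  0.2096]
[ 0.5817 -0.1928  0.2058]
[ 0.5869 -0.195   0.2122]
[ 0.5906 -0.1984  0.2059]
[ 0.5934 -0.1955  0.206 ]
[ 0.599  -0.1953  0.2081]
[ 0.602  -0.1981  0.2084]
[ 0.6041 -0.1975  0.2148]
[ 0.605  -0.1924  0.2067]
[ 0.6054 -0.2071  0.205 ]
[ 0.6071 -0.2003  0.2143]
[ 0.6075 -0.212   0.
[... 852 characters left out ...]
.1861  0.2038]
[ 0.5604 -0.19    0.2094]
[ 0.5628 -0.1893  0.2061]
[ 0.5668 -0.1858  0.2066]
[ 0.5714 -0.1889  0.2069]
[ 0.5743 -0.1892  0.2029]
[ 0.5782 -0.1905  0.2072]
[ 0.5823 -0.1926  0.2081]
[ 0.5855 -0.188   0.2034]
[ 0.5903 -0.1912  0.2036]
[ 0.5949 -0.1944  0.1978]
[ 0.5992 -0.1964  0.2047]
[ 0.6022 -0.1911  0.2004]
[ 0.6035 -0.1936  0.1958]
[ 0.6039 -0.1889  0.1979]
[ 0.6048 -0.1955  0.2066]
[ 0.6056 -0.1919  0.1991]
[ 0.6068 -0.1887  0.1972]
[ 0.6074 -0.1844  0.196 ]
[ 0.608  -0.1905  0.205 ]
[ 0.6086 -0.1915  0.2074]
[ 0.6091 -0.1922  0.2099]
[ 0.6096 -0.183   0.193 ]
[ 0.61031803 -0.21535936  0.19041691] [ 0.63707044 -0.17564802  0.21179474] [ 0.62311782 -0.18778627  0.2046625 ]
```

Run:
```python
from h import *
for n in ['top','scene']:
    p,d=load(n,0); C=cloud(n,d)
    x,y,z=C[...,0],C[...,1],C[...,2]
    reg=(d>0)&(x>.45)&(x<.53)&(y>.15)&(y<.30)&(x-.486-(y-.24)*.33<.02)
    for lo,hi in ((.1,.115),(.115,.13),(.13,.145),(.145,.158),(.158,.168),(.168,.185)):
        P=C[reg&(z>lo)&(z<hi)]
        if len(P)<6: continue
        l=cv2.fitLine((P[:,:2]*1000).astype(np.float32),cv2.DIST_HUBER,0,.01,.01).ravel()
        s=(P[:,:2]*1000-l[2:])@l[:2]
        print(n,lo,len(P),P.mean(0).round(4),'dir',np.degrees(np.arctan2(l[1],l[0])).round(1),'ext',s.min().round(1),s.max().round(1),'mid',((l[2:]+l[:2]*(s.min()+s.max())/2)).round(1))
    # peg line
    reg=(d>0)&(x>.5)&(x<.60)&(y>-.22)&(y<-.16)&(z>.19)&(z<.225)
    P=C[reg]; l=cv2.fitLine((P*1000).astype(np.float32),cv2.DIST_HUBER,0,.01,.01).ravel()
    print('peg',l[:3].round(3),l[3:].round(1),P[:,0].min())
```

```text
top 0.1 22 [0.4747 0.1846 0.1078] dir 69.7 ext -29.5 95.3 mid [488.5 221.1]
top 0.115 29 [0.4832 0.2105 0.1225] dir 69.4 ext -40.6 84.4 mid [494.1 238.5]
top 0.13 15 [0.486  0.2162 0.135 ] dir 68.3 ext -33.6 59.5 mid [492.7 232.4]
top 0.145 6 [0.4879 0.2173 0.1516] dir 71.0 ext -23.5 47.3 mid [493.6 231.1]
top 0.158 11 [0.4903 0.226  0.1644] dir 69.1 ext -27.2 60.3 mid [495.4 239.5]
top 0.168 106 [0.4924 0.2427 0.1758] dir 71.7 ext -45.5 45.2 mid [492.3 242.5]
peg [ 0.994 -0.097 -0.052] [ 563.4 -193.2  209.5] 0.5290065598377218
scene 0.1 211 [0.4873 0.2393 0.1075] dir 71.9 ext -71.2 61.2 mid [485.5 235. ]
scene 0.115 312 [0.4903 0.2484 0.1228] dir 71.9 ext -64.6 58.4 mid [487.8 242.5]
scene 0.13 240 [0.4904 0.2499 0.1374] dir 71.4 ext -47.7 43.0 mid [488.9 246.1]
scene 0.145 221 [0.4897 0.2485 0.1515] dir 71.8 ext -47.2 44.2 mid [488.6 245.7]
scene 0.158 169 [0.4902 0.2492 0.1627] dir 71.5 ext -47.9 43.3 mid [488.7 245.6]
scene 0.168 304 [0.4924 0.2474 0.1734] dir 72.0 ext -47.8 42.4 mid [490.7 245.4]
peg [ 0.99  -0.097 -0.102] [ 564.  -188.5  206.7] 0.5291394829417317
```

Run:
```python
from h import *
c=np.array([.492,.244]); n=np.array([.949,-.314]); t=np.array([.314,.949])
for nm in ['top','scene']:
    p,d=load(nm,0); C=cloud(nm,d); r=C[...,:2]-c; a=r@n; b=r@t; z=C[...,2]
    for a0 in range(10,120,10):
        m=(d>0)&(a>a0/1e3)&(a<a0/1e3+.01)&(abs(b)<.06)
        if m.sum(): print(nm,a0,m.sum(),np.percentile(z[m],[50,98,100]).round(3), 'inner',z[m&(abs(b)<.03)].max().round(3) if (m&(abs(b)<.03)).any() else None)
    for nme,(x0,x1,y0,y1) in dict(jar=(.36,.45,-.08,0),town=(.44,.52,-.45,-.36),tower=(.6,.7,.04,.11)).items():
        m=(d>0)&(C[...,0]>x0)&(C[...,0]<x1)&(C[...,1]>y0)&(C[...,1]<y1)&(z>.02); print(nme,C[m].mean(0).round(3),C[m].max(0).round(3))
tgt=np.array([.492,.244,.30]); o=ctrl.get_obs(); R=Rn.from_quat(o['ee_rot']).as_matrix(); print((R.T@(tgt-np.array(o['tool_pos']))*1000).round(1))
```

```text
top 10 134 [0.033 0.087 0.088] inner 0.088
top 20 117 [0.031 0.039 0.044] inner 0.038
top 30 109 [0.011 0.017 0.019] inner 0.019
top 40 109 [0.001 0.011 0.014] inner 0.013
top 50 107 [0.002 0.008 0.009] inner 0.009
top 60 107 [0.001 0.009 0.01 ] inner 0.008
top 70 104 [0.001 0.008 0.011] inner 0.008
top 80 129 [0.003 0.187 0.207] inner 0.177
top 90 193 [0.183 0.258 0.267] inner 0.24
top 100 172 [0.204 0.262 0.267] inner 0.238
top 110 175 [0.193 0.251 0.256] inner 0.23
jar [ 0.4   -0.039  0.055] [ 0.422 -0.016  0.082]
town [ 0.471 -0.402  0.083] [ 0.5   -0.376  0.115]
tower [0.644 0.075 0.088] [0.668 0.101 0.111]
scene 10 6 [0.08  0.081 0.081] inner None
scene 70 23 [-0.     0.002  0.002] inner 0.002
scene 80 109 [0.094 0.195 0.206] inner 0.174
scene 90 628 [0.165 0.242 0.261] inner 0.233
scene 100 457 [0.154 0.25  0.26 ] inner 0.231
scene 110 632 [0.056 0.235 0.247] inner 0.218
jar [ 0.397 -0.025  0.046] [ 0.423 -0.011  0.074]
town [ 0.469 -0.393  0.065] [ 0.505 -0.372  0.109]
tower [0.638 0.085 0.082] [0.669 0.104 0.107]
[ 548.6 -549.9  -68.6]
```

Request:
send_rows:
  jaw: [0.4,0.4,0.4,0.4,0.4,0.4,0.4,0.4,0.4,0.4,0.4,0.4,0.4,0.4,0.4,0.4,0.4,0.4,0.4,0.4]
  dp:
    - [10,-10,-25]
    - [30,-30,-50]
    - [55,-55,-75]
    - [80,-80,-80]
    - [108,-108,-80]
    - [135,-135,-80]
    - [162,-162,-80]
    - [190,-190,-80]
    - [217,-217,-80]
    - [245,-245,-80]
    - [272,-272,-80]
    - [300,-300,-80]
    - [327,-327,-80]
    - [355,-355,-80]
    - [382,-382,-80]
    - [410,-410,-80]
    - [437,-437,-80]
    - [465,-465,-80]
    - [492,-492,-80]
    - [515,-515,-80]
  roll: [0,0,0,-0.05,-0.1,-0.15,-0.2,-0.25,-0.3,-0.35,-0.4,-0.45,-0.5,-0.55,-0.6,-0.65,-0.7,-0.75,-0.8,-0.836]

```text
time: 1.82
tool_pos: [0.4756, 0.2009, 0.3107]
ee_rot: [0.81, 0.587, -0.0, -0.0]
wrist_force: [-0.3, 0.1, 0.1]
finger_gap: 0.0513
```

Run:
```python
from h import *
o,p,d=snap('wrist',1); print(o['tool_pos'],o['ee_rot'],o['torque'],o['wrist_force'])
C=cloud('wrist',d,o); c=np.array([.492,.244]); n=np.array([.949,-.314]); t=np.array([.314,.949]);r=C[...,:2]-c; a=r@n; b=r@t; z=C[...,2]
m=(d>0)&(abs(a)<.02)&(abs(b)<.06)&(z>.165)&(z<.185); P=C[m]; print(m.sum(),P.mean(0),cv2.minAreaRect((P[:,:2]*1000).astype(np.float32)),np.median(P[:,2]))
```

```text
[0.47558235 0.20093299 0.31066809] [ 8.09634812e-01  5.86933863e-01 -3.07495614e-04 -1.30730093e-04] [-0.05274288  0.02322335 -0.04706368] [-0.30015238  0.10899333  0.09504751]
1191 [0.49203276 0.24489523 0.17415581] ((491.525146484375, 242.6439666748047), (89.68435668945312, 9.90182113647461), 71.76602935791016) 0.17416536782049655
```

View pics/wrist1.png

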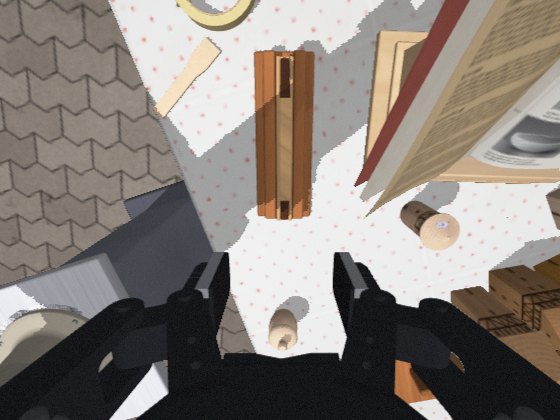

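Request:
send_rows:
  jaw: [0.4,0.4,0.4,0.4,0.4,0.4,0.4,0.4,0.4,0.4,0.4,0.4]
  dp:
    - [20,1,0]
    - [44.6,2.1,0]
    - [44.6,2.1,20]
    - [44.6,2.1,45]
    - [44.6,2.1,70]
    - [44.6,2.1,95]
    - [44.6,2.1,115]
    - [44.6,2.1,135]
    - [44.6,2.1,155]
    - [44.6,2.1,170]
    - [44.6,2.1,176]
    - [44.6,2.1,176]
  roll: [0,0,0,0,0,0,0,0,0,0,0,0]

```text
time: 2.87
tool_pos: [0.4905, 0.2396, 0.1334]
ee_rot: [0.811, 0.585, -0.002, -0.0]
wrist_force: [0.3, 0.5, 0.7]
finger_gap: 0.0515
```

Run:
```python
from h import *
o,p,d=snap('scene',2); print(o['tool_pos'],o['torque'],o['wrist_force'])
crop(p,160,130,410,400,2.2,'pics/s2c.png')
T=[];F=[]
for i in range(6):
    camera('wrist');o=ctrl.get_obs();T.append(o['torque']);F.append(o['wrist_force'])
print(np.mean(T,0),np.std(T,0),np.mean(F,0))
```

```text
[0.49053226 0.23963425 0.13339148] [ 0.01567151  0.00141472 -0.03338429] [0.32466309 0.50578608 0.65748804]
[ 0.01625724 -0.01733029 -0.01323601] [0.01437335 0.03485451 0.03219638] [0.14074754 0.038601   0.37648757]
```

View pics/s2c.png

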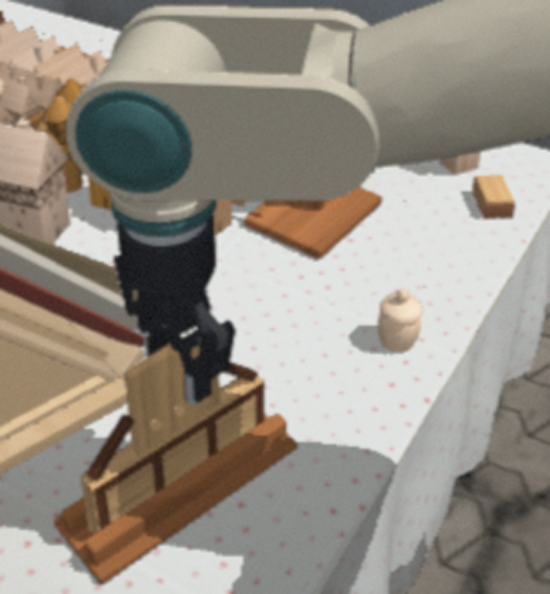

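Request:
send_rows:
  jaw: [0.6,0.8,1,1,1,1,1,1,1,1]
  dp:
    - [0,0,0]
    - [0,0,0]
    - [0,0,0]
    - [0,0,0]
    - [0,0,0]
    - [0,0,0]
    - [0,0,0]
    - [0,0,0]
    - [0,0,0]
    - [0,0,0]
  roll: [0,0,0,0,0,0,0,0,0,0]
  grip_force: 80

```text
time: 4.05
tool_pos: [0.4915, 0.24, 0.1355]
ee_rot: [0.811, 0.585, 0.0, 0.0]
wrist_force: [-0.1, -1.0, 3.1]
finger_gap: 0.009
```

Run:
```python
from h import *
o=ctrl.get_obs(); print(o['tool_pos'],o['ee_rot'],o['torque'],o['wrist_force'],o['finger_gap'])
```

```text
[0.49154761 0.24001236 0.13548359] [8.10748857e-01 5.85394089e-01 1.63541235e-04 1.59649037e-04] [-0.17421862 -0.07406326  0.01231816] [-0.06666501 -1.03715959  3.13137358] 0.008986231020784519
```

Request:
send_rows:
  jaw: [1,1,1,1,1,1,1,1,1,1,1,1,1,1]
  dp:
    - [0,0,-5]
    - [0,0,-12]
    - [0,0,-20]
    - [0,0,-30]
    - [0,0,-42]
    - [0,0,-55]
    - [0,0,-70]
    - [0,0,-85]
    - [0,0,-100]
    - [0,0,-110]
    - [0,0,-117]
    - [0,0,-120]
    - [0,0,-120]
    - [0,0,-120]
  roll: [0,0,0,0,0,0,0,0,0,0,0,0,0,0]

```text
time: 5.22
tool_pos: [0.4912, 0.24, 0.2546]
ee_rot: [0.811, 0.585, -0.001, -0.0]
wrist_force: [0.2, 0.7, -3.3]
finger_gap: 0.0093
```

Run:
```python
from h import *
o,p,d=snap('scene',3); print(o['tool_pos'],o['ee_rot'],o['finger_gap'])
crop(p,160,100,410,370,2.2,'pics/s3c.png')
T=[];F=[]
for i in range(24):
    camera('wrist');o=ctrl.get_obs();T.append(o['torque']);F.append(o['wrist_force'])
print(np.mean(T,0),np.std(T,0),np.mean(F,0))
R=Rn.from_quat(o['ee_rot']).as_matrix(); print('tool frame tq',np.array(T).mean(0)@R)
```

```text
[0.49123841 0.23998113 0.25459814] [ 8.10739578e-01  5.85406717e-01 -5.53728620e-04 -7.80869694e-05] 0.009268656614846982
[-0.07399252  0.02669827  0.0076367 ] [0.04498329 0.02889021 0.03040414] [-0.00500887 -0.01462966 -2.90800428]
tool frame tq [ 0.00206983 -0.07863461 -0.00763703]
```

View pics/s3c.png

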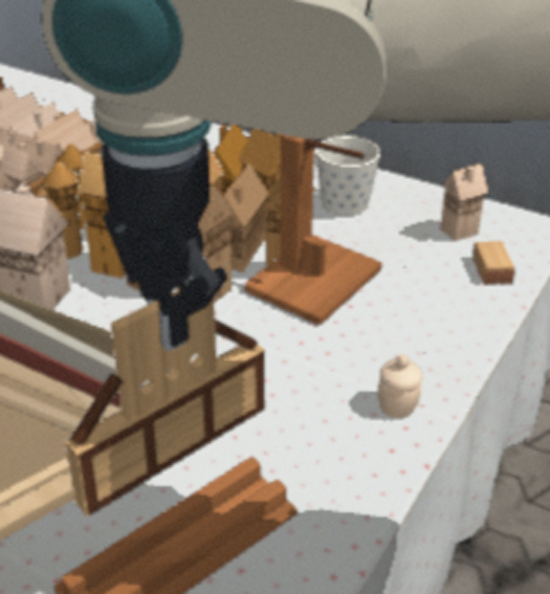

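Request:
send_rows:
  jaw: [1,1,1,1,1,1,1,1,1,1,1,1,1,1,1,1,1,1,1,1]
  dp:
    - [-5,1,0]
    - [-18,4,0]
    - [-40,9,0]
    - [-67,15,0]
    - [-95,22,0]
    - [-123,28,0]
    - [-151,35,0]
    - [-179,41,0]
    - [-207,48,0]
    - [-235,54,0]
    - [-263,61,0]
    - [-291,67,0]
    - [-319,74,0]
    - [-347,80,0]
    - [-375,87,0]
    - [-400,92,0]
    - [-420,97,0]
    - [-435,100,0]
    - [-442,102,0]
    - [-442,102,0]
  roll: [0,-0.01,-0.02,-0.04,-0.05,-0.065,-0.08,-0.09,-0.105,-0.12,-0.135,-0.15,-0.16,-0.175,-0.19,-0.2,-0.21,-0.22,-0.222,-0.222]

```text
time: 8.13
tool_pos: [0.4488, -0.2128, 0.2552]
ee_rot: [0.742, 0.671, -0.0, 0.0]
wrist_force: [-0.0, -0.4, -2.2]
finger_gap: 0.0093
```

Run:
```python
from h import *
for n in ['scene','top','wrist']:
    o,p,d=snap(n,4); print(o['tool_pos'],o['ee_rot'],o['finger_gap'])
    if n=='scene': crop(p,200,80,450,350,2.2,'pics/s4c.png')
    if n=='top': crop(p,240,140,420,290,3.5,'pics/t4c.png')
```

```text
[ 0.44880982 -0.21280623  0.25521605] [ 7.41650542e-01  6.70786440e-01 -1.41304241e-04  7.84953517e-05] 0.009298673501604451
[ 0.4490288  -0.21176679  0.2552628 ] [ 7.41331440e-01  6.71139093e-01  7.57787157e-05 -9.08700432e-05] 0.009116732957872057
[ 0.44919767 -0.21115652  0.25533093] [ 7.40993194e-01  6.71512517e-01  1.41152335e-04 -7.14429845e-05] 0.009213985842639676
```

View pics/s4c.png

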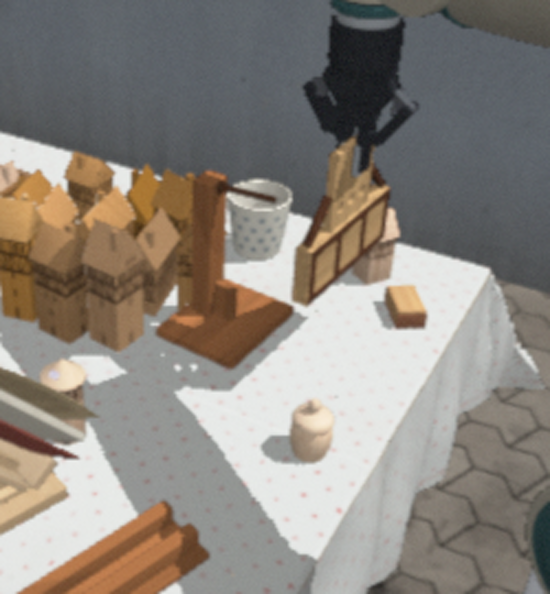

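View pics/t4c.png

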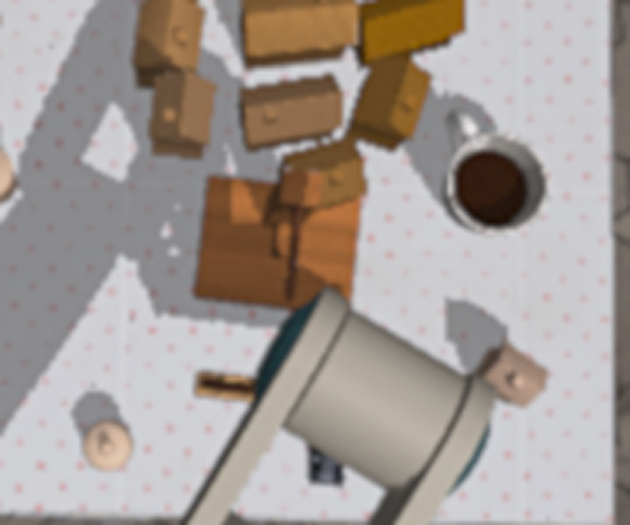

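View pics/wrist4.png

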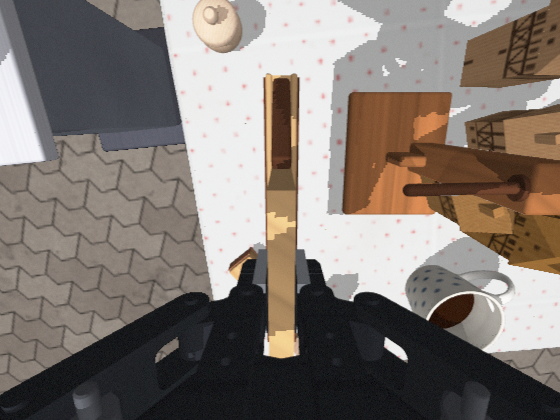

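Run:
```python
from h import *
o=dict(tool_pos=[0.4491,-.2114,.2553],ee_rot=[.74116,.67133,0,0])
p,d=load('wrist',4); C=cloud('wrist',d,o); R=Rn.from_quat(o['ee_rot']).as_matrix()
L=(C-np.array(o['tool_pos']))@R*1000  # tool mm
crop(p,230,140,560,240,2.4,'pics/w4c.png')
# peg
vv,uu=np.mgrid[0:420,0:560]
m=(d>0)&(C[...,2]>.19)&(C[...,2]<.225)&(uu>395)&(uu<512)&(vv>170)&(vv<210)
P=L[m]; l=cv2.fitLine(P.astype(np.float32),cv2.DIST_HUBER,0,.01,.01).ravel(); print('peg depth',m.sum(),l.round(3),P.min(0),P.max(0))
# per-column center
for u in range(402,520,12):
    c=np.where(m[:,u])[0]
    if len(c): 
        v=c.mean(); o0,dd=ray('wrist',(u,v),o)
        print(u,c.min(),c.max(),'tool',L[c,u].mean(0).round(1))
# tab
m=(d>0)&(abs(L[...,1])<12)&(L[...,2]>-45)&(L[...,2]<-30)&(L[...,0]>15)
P=L[m]; print('tab top',m.sum(),P.min(0).round(1),P.max(0).round(1),np.median(P,0).round(1))
l=cv2.fitLine(P.astype(np.float32),cv2.DIST_HUBER,0,.01,.01).ravel();print(l.round(3))
```

```text
peg depth 1480 [-1.20000e-02  9.95000e-01  9.60000e-02  2.97300e+01  1.09951e+02
  4.74810e+01] [12.44451382 74.87067134 42.50472658] [ 37.62318205 156.35159138  65.27784242]
402 188 191 tool [29.2 75.2 48.5]
414 184 195 tool [30.  81.2 44.9]
426 183 195 tool [30.1 89.  45.8]
438 183 195 tool [29.8 97.  46.8]
450 183 195 tool [ 29.7 104.7  47.2]
462 183 194 tool [ 30.  112.4  47.8]
474 183 194 tool [ 29.9 120.2  48.1]
486 182 194 tool [ 30.  128.4  49.2]
498 182 194 tool [ 29.8 136.5  50. ]
510 172 209 tool [ 26.1 149.6  56.5]
tab top 2572 [ 15.   -6.3 -40.7] [ 48.2   3.8 -30.1] [ 33.2  -1.4 -38.6]
[ 1.0000e+00  1.4000e-02  1.7000e-02  3.2570e+01 -1.1800e+00 -3.8557e+01]
```

View pics/w4c.png

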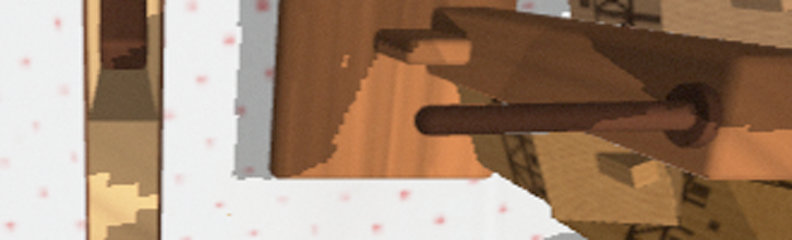

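Request:
send_rows:
  jaw: [1,1,1,1,1,1,1,1,1,1]
  dp:
    - [1,5,4]
    - [2,15,10]
    - [3,27,16]
    - [3,38,16.5]
    - [3,47,16.5]
    - [3,53,16.5]
    - [3,55,16.5]
    - [3,55,16.5]
    - [3,55,16.5]
    - [3,55,16.5]
  roll: [0,0,0,0,0,0,0,0,0,0]

```text
time: 9.12
tool_pos: [0.504, -0.2139, 0.2389]
ee_rot: [0.741, 0.672, -0.0, 0.0]
wrist_force: [-0.7, -0.2, -2.4]
finger_gap: 0.0093
```

```bash
cat > m.py <<'E'
from h import *
import sys
i=sys.argv[1]
o,p,d=snap('wrist',i); C=cloud('wrist',d,o); R=Rn.from_quat(o['ee_rot']).as_matrix()
print(o['tool_pos'].round(4),o['ee_rot'].round(4),o['wrist_force'].round(2),o['torque'].round(3),o['finger_gap'].round(4))
L=(C-np.array(o['tool_pos']))@R*1000
m=(d>0)&(C[...,2]>.195)&(C[...,2]<.22)&(abs(L[...,0]-28)<8)&(L[...,1]>10)
for y in range(10,110,8):
    q=m&(abs(L[...,1]-y)<4)
    if q.sum()>5: P=L[q]; print('peg y',y,q.sum(),'x',P[:,0].min().round(1),P[:,0].max().round(1),'ztop',np.percentile(P[:,2],10).round(1))
m=(d>0)&(abs(L[...,1])<12)&(L[...,2]>-45)&(L[...,2]<-30)&(L[...,0]>10)
P=L[m]; l=cv2.fitLine(P.astype(np.float32),cv2.DIST_HUBER,0,.01,.01).ravel()
print('tab',m.sum(),'xmax',np.percentile(P[:,0],[98,99.5,100]).round(1),'y',np.percentile(P[:,1],[1,99]).round(1),l.round(3))
crop(p,200,80,500,300,2.5,f'pics/w{i}c.png')
o,p,d=snap('scene',i); crop(p,250,110,400,260,4,f'pics/s{i}c.png')
E
python3 m.py 5
```

```text
Traceback (most recent call last):
  File "m.py", line 5, in <module>
    print(o['tool_pos'].round(4),o['ee_rot'].round(4),o['wrist_force'].round(2),o['torque'].round(3),o['finger_gap'].round(4))
                                                                                                     ^^^^^^^^^^^^^^^^^^^^^
AttributeError: 'float' object has no attribute 'round'
```

```bash
sed -i "s/o\['finger_gap'\].round(4)/o['finger_gap']/" m.py; python3 m.py 5
```

```text
[ 0.504  -0.2139  0.239 ] [7.409e-01 6.716e-01 0.000e+00 2.000e-04] [-0.01 -0.63 -2.52] [-0.036  0.045 -0.009] 0.009051025741493192
peg y 18 34 x 23.8 30.1 ztop 28.1
peg y 26 188 x 23.4 30.7 ztop 27.5
peg y 34 192 x 23.2 30.7 ztop 28.0
peg y 42 188 x 22.6 30.8 ztop 28.8
peg y 50 180 x 22.9 30.6 ztop 29.5
peg y 58 182 x 23.0 30.7 ztop 30.2
peg y 66 186 x 22.9 30.8 ztop 31.0
peg y 74 174 x 22.9 30.6 ztop 31.3
peg y 82 166 x 23.4 30.6 ztop 32.3
peg y 90 180 x 23.0 30.8 ztop 33.0
peg y 98 566 x 20.1 36.0 ztop 29.6
peg y 106 385 x 20.0 36.0 ztop 29.0
tab 3411 xmax [47.8 48.  48.1] y [-11.3  10.2] [ 1.0000e+00 -1.4000e-02  4.0000e-03  2.9468e+01 -1.0290e+00 -3.8497e+01]
```

View pics/w5c.png

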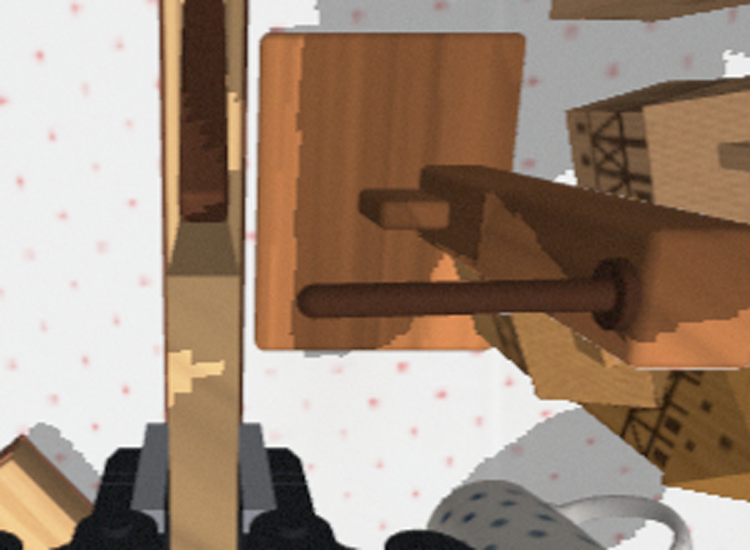

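View pics/s5c.png

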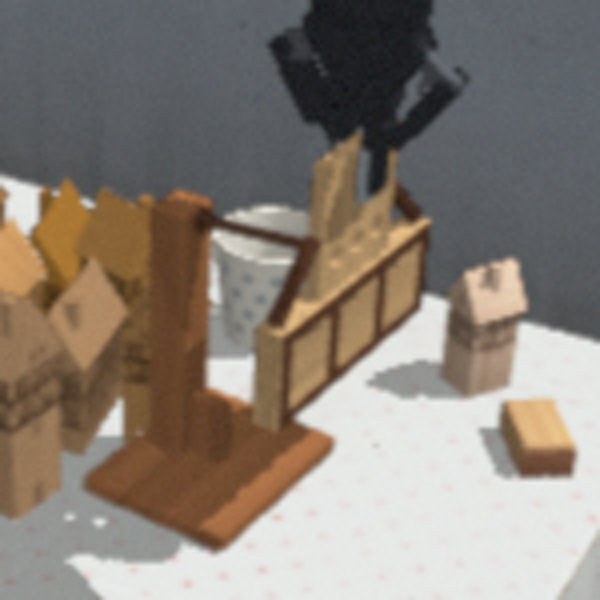

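Request:
send_rows:
  jaw: [1,1,1,1,1,1,1,1,1,1,1,1]
  dp:
    - [-0.5,2,0]
    - [-0.5,5,0]
    - [-0.5,8,0]
    - [-0.5,11,0]
    - [-0.5,14,0]
    - [-0.5,17,0]
    - [-0.5,20,0]
    - [-0.5,23,0.3]
    - [-0.5,26,0.6]
    - [-0.5,28,0.8]
    - [-0.5,28,0.8]
    - [-0.5,28,0.8]
  roll: [0,0,0,0,0,0,0,0,0,0,0,0]

```text
time: 10.27
tool_pos: [0.5321, -0.2172, 0.2379]
ee_rot: [0.741, 0.672, -0.0, -0.0]
wrist_force: [-0.5, 0.4, -2.4]
finger_gap: 0.0091
```

```bash
python3 m.py 6
```

```text
[ 0.5321 -0.2172  0.2379] [ 7.409e-01  6.717e-01 -1.000e-04 -1.000e-04] [-0.51  0.35 -2.4 ] [-0.034  0.087  0.008] 0.009147336482234713
peg y 10 91 x 23.1 31.3 ztop 27.7
peg y 18 189 x 23.8 31.4 ztop 28.1
peg y 26 191 x 23.5 31.3 ztop 28.8
peg y 34 188 x 23.4 31.3 ztop 29.5
peg y 42 177 x 23.9 31.2 ztop 30.1
peg y 50 181 x 23.5 31.3 ztop 30.8
peg y 58 189 x 23.0 31.3 ztop 31.5
peg y 66 393 x 20.1 36.0 ztop 28.7
peg y 74 402 x 20.0 36.0 ztop 28.1
peg y 82 382 x 20.1 35.9 ztop 27.9
peg y 90 385 x 20.1 36.0 ztop 27.8
peg y 98 269 x 20.0 36.0 ztop 28.0
tab 3395 xmax [47.8 48.  48.1] y [-11.3  10.2] [ 1.0000e+00 -2.9000e-02  4.0000e-03  2.9469e+01 -1.0600e+00 -3.8486e+01]
```

View pics/w6c.png

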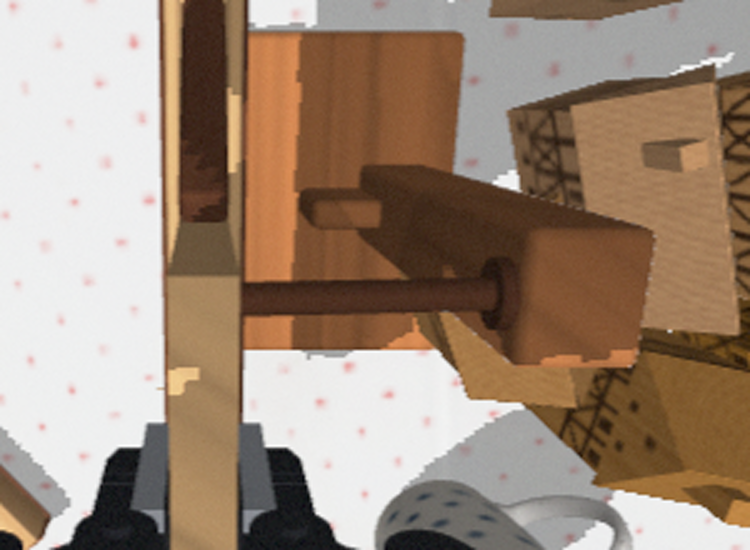

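View pics/s6c.png

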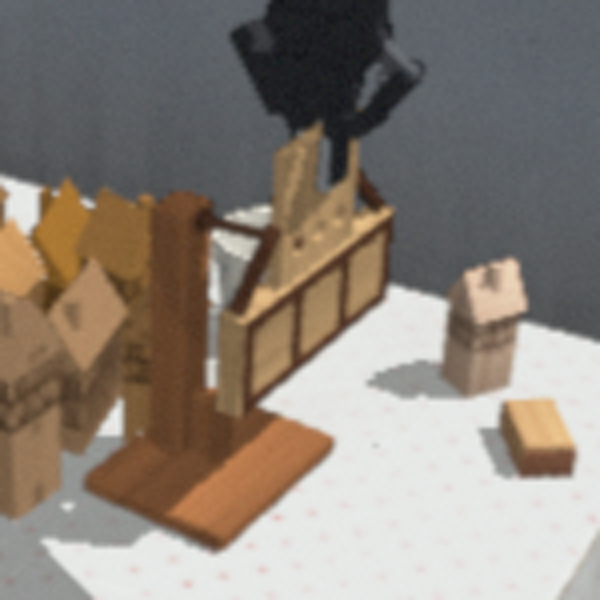

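Request:
send_rows:
  jaw: [1,1,1,1,1,1,1,1,1,1]
  dp:
    - [0,3,0.2]
    - [0,6,0.5]
    - [0,10,0.9]
    - [0,14,1.2]
    - [0,18,1.6]
    - [0,22,1.9]
    - [0,24,2.1]
    - [0,24,2.1]
    - [0,24,2.1]
    - [0,24,2.1]
  roll: [0,0,0,0,0,0,0,0,0,0]

```text
time: 11.2
tool_pos: [0.5559, -0.2196, 0.2359]
ee_rot: [0.741, 0.672, -0.0, -0.0]
wrist_force: [-0.3, 0.5, -2.7]
finger_gap: 0.0093
```

```bash
python3 m.py 7
```

```text
[ 0.5559 -0.2196  0.2359] [ 7.409e-01  6.716e-01 -1.000e-04 -0.000e+00] [-0.28  0.53 -2.75] [-0.08   0.028 -0.003] 0.009349283879180048
peg y 10 90 x 24.1 31.1 ztop 27.8
peg y 18 193 x 23.6 31.4 ztop 28.2
peg y 26 188 x 23.4 31.3 ztop 28.8
peg y 34 186 x 23.3 31.4 ztop 29.5
peg y 42 349 x 20.1 35.9 ztop 26.7
peg y 50 412 x 20.0 36.0 ztop 26.1
peg y 58 393 x 20.0 36.0 ztop 26.0
peg y 66 391 x 20.1 35.9 ztop 26.0
peg y 74 285 x 20.0 35.9 ztop 26.1
tab 3407 xmax [47.8 48.  48.1] y [-11.3  10.3] [ 1.0000e+00 -2.0000e-03  4.0000e-03  2.9551e+01 -1.1200e+00 -3.8504e+01]
```

View pics/s7c.png

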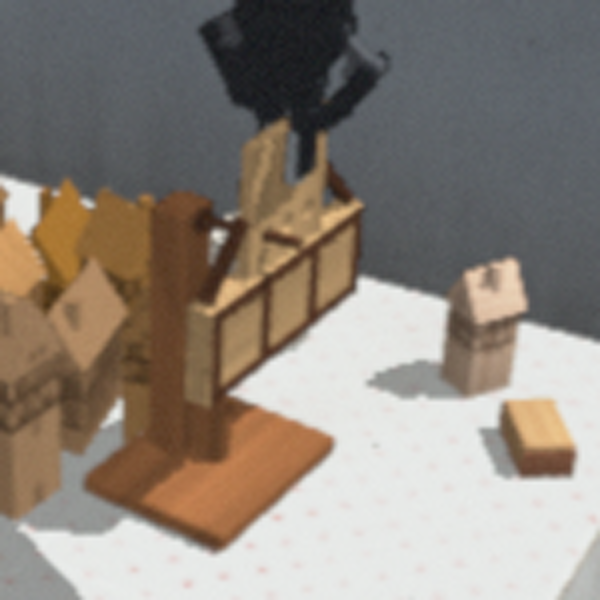

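Request:
send_rows:
  jaw: [1,1,1,1,1,1,1,1]
  dp:
    - [0,0,0.6]
    - [0,0,1.2]
    - [0,0,1.8]
    - [0,0,2.4]
    - [0,0,3]
    - [0,0,3.3]
    - [0,0,3.3]
    - [0,0,3.3]
  roll: [0,0,0,0,0,0,0,0]

```text
time: 11.97
tool_pos: [0.556, -0.2196, 0.233]
ee_rot: [0.741, 0.672, 0.0, 0.0]
wrist_force: [-0.8, -0.1, -0.2]
finger_gap: 0.0093
```

```bash
python3 m.py 8
```

```text
[ 0.556  -0.2196  0.233 ] [7.409e-01 6.716e-01 1.000e-04 3.000e-04] [-0.76 -0.13 -0.18] [-0.088  0.111 -0.004] 0.009297399355982536
peg y 10 98 x 23.4 31.2 ztop 24.8
peg y 18 199 x 23.2 31.5 ztop 25.3
peg y 26 198 x 23.8 31.5 ztop 26.0
peg y 34 189 x 23.5 31.2 ztop 26.6
peg y 42 379 x 20.0 36.0 ztop 23.7
peg y 50 428 x 20.1 36.0 ztop 23.2
peg y 58 400 x 20.0 36.0 ztop 23.1
peg y 66 408 x 20.0 36.0 ztop 23.0
peg y 74 282 x 20.0 36.0 ztop 23.1
tab 3409 xmax [47.8 47.9 48.1] y [-11.3  10.2] [ 1.0000e+00 -2.1000e-02  5.0000e-03  2.9461e+01 -1.0050e+00 -3.8523e+01]
```

Request:
send_rows:
  jaw: [0.9,0.85,0.8,0.75,0.7,0.65,0.6,0.6,0.6,0.6]
  dp:
    - [0,0,0]
    - [0,0,0]
    - [0,0,0]
    - [0,0,0]
    - [0,0,0]
    - [0,0,0]
    - [0,0,0]
    - [0,0,0]
    - [0,0,0]
    - [0,0,0]
  roll: [0,0,0,0,0,0,0,0,0,0]
  grip_force: 20

```text
time: 12.9
tool_pos: [0.5559, -0.2196, 0.2326]
ee_rot: [0.741, 0.672, -0.0, 0.0]
wrist_force: [-0.1, 0.5, 0.3]
finger_gap: 0.0342
```

```bash
python3 m.py 9
```

```text
[ 0.5559 -0.2196  0.2326] [ 0.7409  0.6716 -0.      0.    ] [-0.1   0.49  0.32] [-0.    -0.006 -0.043] 0.03422993083751613
peg y 10 42 x 23.5 31.4 ztop 24.4
peg y 18 201 x 23.2 31.2 ztop 24.8
peg y 26 196 x 23.7 31.2 ztop 25.4
peg y 34 190 x 23.7 31.3 ztop 26.3
peg y 42 373 x 20.0 35.9 ztop 23.3
peg y 50 439 x 20.0 36.0 ztop 22.8
peg y 58 405 x 20.0 36.0 ztop 22.5
peg y 66 401 x 20.1 36.0 ztop 22.6
peg y 74 290 x 20.0 36.0 ztop 22.8
tab 3023 xmax [48.5 48.6 48.8] y [-3.3  7. ] [ 1.000e+00  0.000e+00  2.600e-02  3.052e+01  1.889e+00 -3.859e+01]
```

View pics/w9c.png

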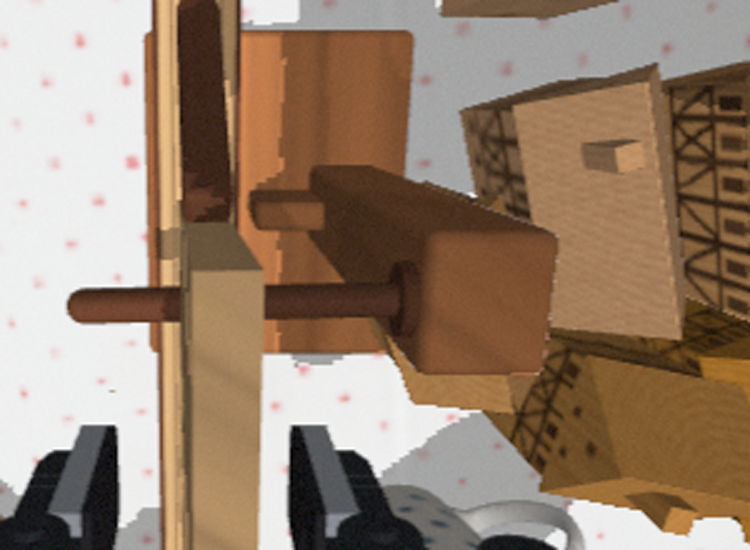

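View pics/s9c.png

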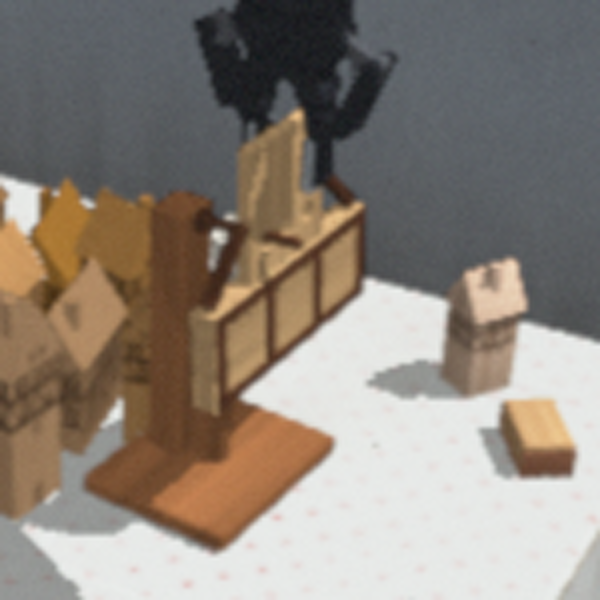

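Request:
send_rows:
  jaw: [0.55,0.5,0.5,0.5,0.5,0.5,0.5,0.5,0.5,0.5,0.5,0.5,0.5,0.5,0.5,0.5,0.5,0.5,0.5,0.5]
  dp:
    - [0,2,0]
    - [0,2,0]
    - [0,2,-4]
    - [0,2,-10]
    - [0,2,-18]
    - [0,2,-28]
    - [0,2,-40]
    - [0,2,-52]
    - [0,2,-66]
    - [0,2,-80]
    - [0,2,-95]
    - [0,2,-110]
    - [0,2,-120]
    - [0,2,-125]
    - [0,2,-125]
    - [0,2,-125]
    - [0,2,-125]
    - [0,2,-125]
    - [0,2,-125]
    - [0,2,-125]
  roll: [0,0,0,0,0,0,0,0,0,0,0,0,0,0,0,0,0,0,0,0]

```text
time: 14.67
tool_pos: [0.5578, -0.2197, 0.3571]
ee_rot: [0.741, 0.672, -0.0, -0.0]
wrist_force: [0.2, 0.4, -0.4]
finger_gap: 0.0431
```

```bash
cat > f.py <<'E'
from h import *
import sys
i=sys.argv[1]
o,p,d=snap('wrist',i); C=cloud('wrist',d,o); print(o['time'],o['tool_pos'].round(4))
n=np.array([.9952,-.098,0]);t=np.array([.098,.9952,0]); s=np.array([.562,-.190,.2056])
A=np.stack([(C-s)@n,(C-s)@t,(C-s)[...,2]],-1)*1000
m=(d>0)&(abs(A[...,0])<25)&(A[...,1]>-75)&(A[...,1]<25)&(A[...,2]>45)&(A[...,2]<85)
P=A[m]; l=cv2.fitLine(P.astype(np.float32),cv2.DIST_HUBER,0,.01,.01).ravel(); print('tab top',m.sum(),P.min(0).round(1),P.max(0).round(1),l.round(3),'tilt deg',np.degrees(np.arcsin(l[2])))
o,p,d=snap('scene',i); crop(p,250,110,400,260,4,f'pics/s{i}c.png')
E
python3 f.py 10; sleep 0; python3 f.py 11
```

```text
14.6667 [ 0.5578 -0.2197  0.3571]
tab top 1588 [ -7.5 -71.6  45.2] [ 3.4 18.7 69. ] [-7.0000e-03  1.0000e+00 -1.2000e-02 -1.8230e+00 -1.9628e+01  6.5737e+01] tilt deg -0.70028496
14.7667 [ 0.5579 -0.2197  0.3574]
tab top 1591 [ -7.4 -71.2  47.2] [ 3.5 18.7 68.4] [-6.0000e-03  1.0000e+00 -1.4000e-02 -1.7940e+00 -2.3920e+01  6.5954e+01] tilt deg -0.80768156
```

View pics/s11c.png

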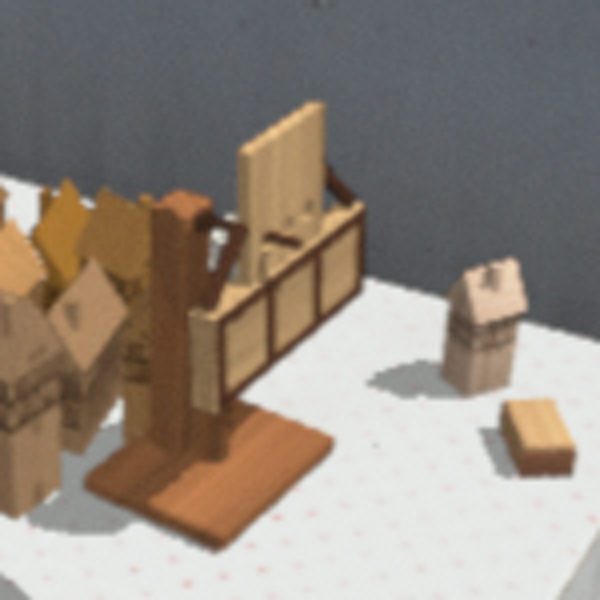

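View pics/wrist11.png

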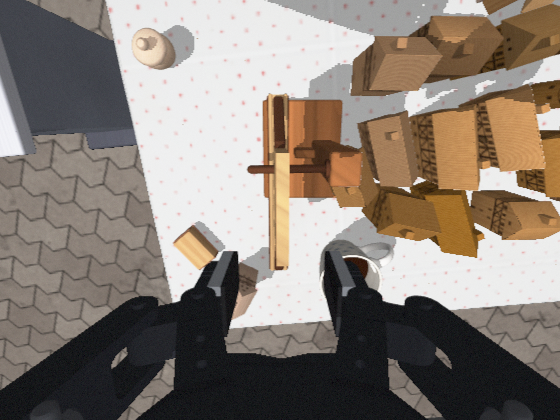

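Request:
send_rows:
  jaw: [0.5,0.5,0.5,0.5,0.5,0.5,0.5,0.5,0.5,0.5,0.5,0.5,0.5,0.5,0.5,0.5,0.5,0.5,0.5,0.5]
  dp:
    - [0,0,0]
    - [0,0,0]
    - [0,0,0]
    - [0,0,0]
    - [0,0,0]
    - [0,0,0]
    - [0,0,0]
    - [0,0,0]
    - [0,0,0]
    - [0,0,0]
    - [0,0,0]
    - [0,0,0]
    - [0,0,0]
    - [0,0,0]
    - [0,0,0]
    - [0,0,0]
    - [0,0,0]
    - [0,0,0]
    - [0,0,0]
    - [0,0,0]
  roll: [0,0,0,0,0,0,0,0,0,0,0,0,0,0,0,0,0,0,0,0]

```text
time: 16.53
tool_pos: [0.5579, -0.2198, 0.3576]
ee_rot: [0.741, 0.672, -0.0, 0.0]
wrist_force: [-0.3, 0.4, 0.1]
finger_gap: 0.0425
```

```bash
python3 f.py 12;python3 f.py 13;python3 f.py 14
python3 - <<'E'
from h import *
for i,j in ((12,13),(13,14),(12,14)):
    a,_=load('scene',i);b,_=load('scene',j); print(np.abs(a.astype(int)-b)[130:260,280:350].mean())
p,d=load('scene',0);C=cloud('scene',d)
q,e=load('scene',14);E_=cloud('scene',e)
for D in (C,E_):
  for x0,x1,y0,y1 in ((.36,.45,-.08,0),(.44,.52,-.45,-.36),(.6,.7,.04,.12)):
    m=(D[...,0]>x0)&(D[...,0]<x1)&(D[...,1]>y0)&(D[...,1]<y1)&(D[...,2]>.02)&(D[...,2]<.12); print(D[m].mean(0).round(3),end=' ')
  print()
E
```

```text
16.5333 [ 0.5579 -0.2198  0.3576]
tab top 1578 [ -7.3 -71.3  51.2] [ 3.4 18.7 68.5] [-3.0000e-03  1.0000e+00 -1.3000e-02 -1.5580e+00 -2.3698e+01  6.5950e+01] tilt deg -0.76697206
16.6333 [ 0.5579 -0.2197  0.3576]
tab top 1576 [ -7.2 -71.3  50.2] [ 3.5 18.8 68.4] [-4.0000e-03  1.0000e+00 -1.5000e-02 -1.6910e+00 -2.3908e+01  6.5951e+01] tilt deg -0.84313726
16.7333 [ 0.5579 -0.2197  0.3576]
tab top 1577 [ -7.3 -71.5  50.5] [ 3.4 18.7 68.8] [ 5.0000e-03  1.0000e+00 -1.5000e-02 -1.9020e+00 -2.3847e+01  6.5945e+01] tilt deg -0.85687786
1.4037362637362638
1.4044688644688645
1.406959706959707
[ 0.397 -0.025  0.046] [ 0.469 -0.393  0.065] [0.638 0.085 0.082] 
[ 0.396 -0.025  0.046] [ 0.469 -0.393  0.065] [0.638 0.085 0.081]
```

```bash
python3 -c "
from bench import finish_job; print(finish_job())"
```

```text
the job is handed in; nothing more can be done
None
```

The sign is hanging on the peg, level and at rest, with the gripper released and about 85 mm above the top of the sign. I handed the job in at about 17 s.

- **Choosing the hole:** I gripped the sign by its tab and lifted it out of the stand. The averaged wrist moment (−0.079 N m under a 2.9 N load) put the centre of mass about 24 mm to one side of the sign's middle. I used the hole on that side, the one at larger world y while it stood in the stand. In the scene camera it is the left hole.
- **Hanging:** The peg went through with no contact force. I lowered the sign until the peg carried its weight, then opened the gripper and raised it.
- **Level and rest:** The top edge of the tab is about 0.8° off level, with no motion beyond camera noise over roughly 2 s.
- **Hole position:** I did not measure the hole's final position on the peg directly. The top of the tab stood about 2 mm from the point above peg_seat along the peg, and its height fits the hole resting on the peg.
- **Lean:** I did not measure the sign's lean along the peg either. It looks like a few degrees in the pictures.
- **Bystanders:** The jar, town house and round tower are within 1 mm of their starting positions. I did not measure the two oiled houses; nothing came near them in the pictures.
- **Disagreement:** The scene and top cameras differed by about 4 mm on the peg's sideways position, so I aligned using the wrist camera instead.

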